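# Slide the pot under the soil sieve and open the sieve

## Task

Get the soil sieve ready to fill the pot. With the fingertips, push the blue pot tray all the way in under the sieve by the upright plate at the outer end of its carriage, and then push the red-knobbed lever on the sieve all the way over, towards the side away from that plate. Only push: do not touch the terracotta pot that rides upright on the tray, and leave everything else on the bench where it stands.

Things in the scene. Friction and masses are not known exactly. Their poses are not given: they have to be found in the camera images.
- stand: Fixed aluminium sieve stand. Origin on the bench under the sieve's centre, z up. Rails 16 mm wide, 26 high, at x = +-85 mm run from y = -370 to +110. The 200 mm square sieve frame, with mesh, stands 150 to 200 mm above the bench on 14 mm legs at x +-85, y +-88. The carriage goes in along this body's +y; the lever is on the -x (robot) side. Only the lever is taller than 200 mm.
- carriage (a joint): How far the carriage with the blue tray is pulled out, m: 0 = fully home at its firm stop, up to 0.16; starts 0.10 to 0.14. Goes in along the stand's +y, about 2.5 N of friction, stays where left. The blue tray on it (130 x 180 mm, walls to 34 mm above the bench) is under the sieve when home.
- push_plate (a point): Middle of the top edge of the outer (stand -y) face of the upright aluminium plate at the carriage's outer end; moves with it. 88 mm above the bench; the plate is 130 mm wide (along stand x), 8 mm thick, and reaches down to 12 mm. Push this outer face towards stand +y. Home is at stand (0, -200, 88) mm.
- lever (a joint): Angle of the lever, rad: 0 = leaning 0.6 rad from upright towards the push plate (stand -y), sieve shut; 1.2 = leaning 0.6 rad the other way (stand +y) against its stop, sieve open. Starts 0 to 0.2. Friction 0.13 N m (about 2 N near the knob); stays where left. A steel shutter under the mesh slides 60 mm along stand +y with it.
- lever_pivot (a point): Pivot of the lever, fixed on the stand at stand (-120, 0, 185) mm; the lever swings in the upright plane through this point parallel to the stand's y axis.
- lever_knob (a point): Centre of the red ball (28 mm across) at the end of the lever, 100 mm from the pivot; the lever's bar is 10 mm thick. Moves with the lever.
- pot: Tan terracotta pot, 96 mm across the rim, 64 mm at the foot, 85 mm high, about 0.35 kg, origin under its centre, loose and upright on the blue tray's floor (23 mm above the bench; rim at 108 mm). It rides in on the tray: do not touch, tip or lift it.
- spare_pot: A second such terracotta pot on the bench, a bystander; origin under its centre.
- tin: Closed tin with green label, 72 mm across, 90 mm high, bystander; origin under its centre.
- jar: Jar with yellow cap, 68 mm across, 90 mm high, bystander; origin under its centre.
- bottle: Bottle with green cap, 68 mm across, 190 mm high, bystander behind the sieve; origin under its centre.
- trowel: Stainless trowel with wooden handle, 300 mm long along its x (handle -150 to -30 mm, blade to +145 mm), 28 mm high, lying on the bench past the inner end of the rails, bystander; origin on the bench.
Not all that is in view belongs to the job. What is shaped like the pot but black or purple is not meant.

How it is judged:
On the way, in this order (a step that is already met when the one before it is completed fails the run):
1. the carriage is pushed fully home, within 5 mm of its stop (value of joint carriage below 0.005 m), for 0.2 s.
2. then the lever is pushed over to its far stop (value of joint lever above 1.08 rad), for 0.2 s.
At the end, for the whole second after the job is handed in: The carriage is home (within 5 mm), the lever is over to its far stop (beyond 1.08 of 1.2 rad), and the pot stands still and upright on the tray, within 50 mm of the sieve's centre (value of joint carriage below 0.005 m and value of joint lever above 1.08 rad and angle between pot's own z axis and vertical below 0.1 rad and horizontal distance between pot and stand below 0.05 m and height (world z) of pot between 0.015 and 0.035 m and linear speed of pot below 0.02 m/s); the robot touches nothing.
It fails at once if the lever is pushed over before the tray is home (value of joint lever above 0.45 rad and value of joint carriage above 0.01 m).
It fails at once if the robot touches the pot on the tray (contact force between any of the fingers, the arm and pot above 0.5 N).
It fails at once if the pot is lifted or tipped (height (world z) of pot above 0.045 m or angle between pot's own z axis and vertical above 0.35 rad).
It fails at once if a bystander is moved more than 20 mm or lifted (distance of any of spare_pot, tin, jar, bottle, trowel from where it was at the start of the episode above 0.02 m).
It also fails if it takes over 48 s, if anything falls off the work surface, if the arm or the gripper's body presses on something with over 40 N, if the wrist force passes 120 N, or if a joint passes its speed limit or range.

## Robot

A 7-joint arm with a two-finger parallel gripper is mounted at the origin on the work surface. World frame = base frame: x ahead of the robot, y to its left, z up, the work surface at z = 0. Lengths are in m, angles in rad, forces in N, time in s.
With the tool pointing down it reaches from about 0.35 to 0.9 m from the base axis. Payload 8.1 kg.
Tool frame: the origin (TCP) lies on the mounting face of the last link; the fingertips stand 173 mm ahead of it and the grasp point (between the pads) lies 155 mm ahead of it; z points along the fingers, y is the line along which they close (so a half turn about z gives the same grasp; the last joint's range is limited). The gripper opens to 85 mm and grips with 20 to 120 N. Pads are 22 mm wide; open, the fingers measure 114 mm over their backs; the gripper's body (76 mm by 85 mm) begins 54 mm behind the grasp point. The pads swing forward as they close: fully open they stand 13 mm farther back than shut.
Start: joints at [-1.259, 0.434, 0.025, 1.573, -0.012, 1.134, -0.075], TCP at [0.252, 0.572, 0.405] pointing down, gripper open.
Joint ranges: [-2.62, 2.62], [-0.44, 2.09], [-1.27, 1.32], [0.08, 2.57], [-1.32, 4.46], [0.12, 2], [-2.74, 2.74]. Speed limits (rad/s): [2.22, 2.22, 3.01, 3.01, 3.14, 3.14, 3.14].

## Interface

Orientations are given as a rotation vector (axis times angle).
In Python, from bench import get_obs, cams, finish_job gives the robot as it stands.
- The arm moves only by the shell command python3 -m creep 'ROWS' [FORCE]. ROWS is JSON, a list of rows, each a list of 5 numbers: the shift along the world's x, y, z in mm, then the turn about the world's z in degrees, then the closure, from 0 (fully open) to 1 (shut). A call has 1 to 8 rows; each row shifts and turns the commanded pose from where the row before left it; what a row does not reach is not made up. A row lasts 1/12 s, in which the tool goes at most 41.7 mm and 7.16 degrees, less where a joint would pass 70% of its speed; a pose out of reach is approached as far as the arm can. A call with a gripper value outside its range is refused whole. The fingers move at their own pace and stop on an object; FORCE is the grip in N (left out, the last holds). Time passes only in rows, so rows that do not move let the fingers close. It gives the time, the measured TCP pose, the force, the opening and the grip force at its end, in the units of the state.
- get_obs(): the state, without advancing time (a new reading comes with each control period).
- cams.read_camera(name): name is "scene" or "top" or "wrist"; returns (picture, depth): 400x640x3 uint8, red, green, blue; 400x640 float32, m along the optical axis (not along the pixel's ray), 0 where there is no reading.
- cams.camera_info(name): a dict with "vertical_fov" (degrees; the focal length in pixels is half the picture's height over the tangent of half this angle, whatever the lens; pixels are square), "cx", "cy" (the principal point, pixels), "eye" and "orientation" of the camera in the world; the wrist camera has in their place "tool_from_camera" (4x4, takes a point from camera to tool coordinates, whose origin is the TCP and whose axes are the flange's). Camera axes: x right, y up, looking along -z (the intrinsics and any distortion apply to the point x, -y, -z); pixel columns grow to the right and rows downward; lengths in m; the calibration is good to about 2 mm. A picture is of the moment at which its call begins: read the wrist's pose just before it. camera_info takes no time and is no camera call.
- finish_job(): hands the job in; it is judged then, once.
The state is a dict: "time": time; "joints": joint angles; "joint_velocities": joint speeds; "joint_torque": joint torques, N m; "tcp_pos": TCP position; "ee_rot": TCP orientation; "ft_force": force on the tool from outside, world axes, zero at the start; "wrist_torque": the same for the moment, N m; "opening": finger opening in m; "gripper_force": force on a finger pad.
Only numpy, scipy, OpenCV 4.12 (cv2) and the standard library are available. Lean on these libraries where they do the work, as an engineer would, in place of code of your own. Each camera call takes 0.05 s, during which the arm holds its last target. There are 200 camera calls.

## Working session

There is one attempt and no reset: what is moved stays moved. The work goes in short steps, Python scripts to look and compute and a shell command to move; the robot and the scene stay as the last step left them, time stands still between calls to the robot, and variables do not carry over. Pictures are saved under pics/ and viewed, at most 10 in all, crops included, and the job is handed in when it is done.

```bash
mkdir -p pics; ls; python3 - <<'E'
from bench import get_obs,cams
import cv2,numpy as np
print(get_obs())
for n in ("scene","top"):
    p,d=cams.read_camera(n); cv2.imwrite(f"pics/{n}.png",p[:,:,::-1]); np.savez(f"pics/{n}.npz",p=p,d=d); print(cams.camera_info(n))
print(cams.camera_info("wrist"))
E
```

```text
pics
{'time': 0.0, 'joints': array([-1.25860054,  0.43518384,  0.02499264,  1.57412513, -0.01156944,
        1.13400541, -0.07511563]), 'joint_velocities': array([ 0.00023645, -0.00313449, -0.00062859, -0.0002799 , -0.00046746,
        0.0011867 , -0.00046836]), 'joint_torque': array([-4.34348367e-04, -6.70475292e+01,  1.02522533e+00, -3.16203725e+01,
        1.57390855e-02,  1.25184641e-02, -9.04363134e-06]), 'tcp_pos': array([0.25182139, 0.57175176, 0.40393947]), 'ee_rot': array([-6.47007223e-01, -3.07409282e+00,  2.46673610e-03]), 'ft_force': array([-0.31344113, -0.00712376, -0.78863594]), 'wrist_torque': array([-0.0109607 ,  0.01737976, -0.00048815]), 'gripper_force': 0.0, 'opening': 0.08511457694192646}
{'vertical_fov': 54.63155278907642, 'cx': 318.08329782482326, 'cy': 200.00262493857102, 'eye': array([1.30517706, 0.04155707, 0.77624096]), 'orientation': array([0.71335029, 0.65277642, 1.38755226])}
{'vertical_fov': 56.056934799678714, 'cx': 316.12625356119565, 'cy': 194.671242086142, 'eye': array([0.48825797, 0.09939496, 1.13863447]), 'orientation': array([ 0.06417142, -0.06557606, -1.57371988])}
{'vertical_fov': 58.0481017857189, 'cx': 321.83447479190346, 'cy': 201.82183784068795, 'tool_from_camera': array([[-1.30858295e-04,  9.53089149e-01,  3.02689705e-01,
         7.87839831e-02],
       [ 9.99999397e-01, -2.05196600e-04,  1.07842739e-03,
        -2.70690727e-04],
       [ 1.08994834e-03,  3.02689664e-01, -9.53088548e-01,
         2.98274088e-02],
       [ 0.00000000e+00,  0.00000000e+00,  0.00000000e+00,
         1.00000000e+00]])}
```

View pics/scene.png

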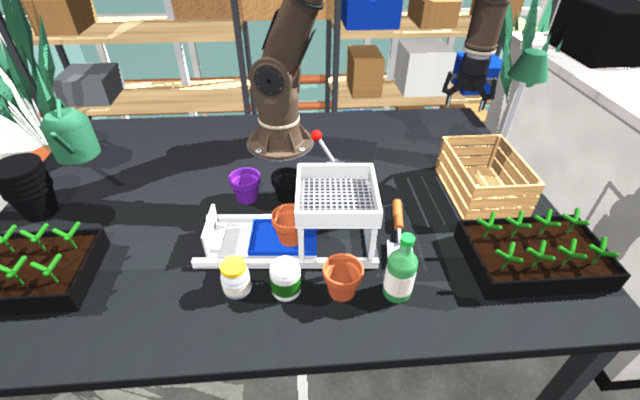

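View pics/top.png

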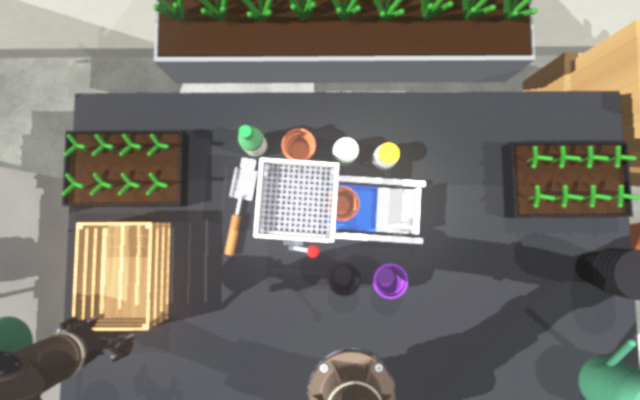

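The scene picture shows the plate at about (208,232), the pot at (290,225) and the knob at (317,135). In the top picture (right is world -y) the sieve corners are near (259,158), (340,160), (335,241) and (254,238). The knob is at (313,252), the plate near (420,208), and the black and purple pots at (344,278) and (390,281).

```bash
cat > h.py <<'E'
import numpy as np
from scipy.spatial.transform import Rotation as R
from bench import cams
def rays(n,uv):
    i=cams.camera_info(n); f=200/np.tan(np.radians(i["vertical_fov"]/2)); uv=np.atleast_2d(uv).astype(float)
    c=np.c_[(uv[:,0]-i["cx"])/f,-(uv[:,1]-i["cy"])/f,-np.ones(len(uv))]
    return i["eye"],c@R.from_rotvec(i["orientation"]).as_matrix().T
def atz(n,uv,z):
    e,r=rays(n,uv); return e+r*((np.broadcast_to(z,len(r))-e[2])/r[:,2])[:,None]
def cloud(n,d):
    v,u=np.mgrid[:400,:640]; e,r=rays(n,np.c_[u.ravel(),v.ravel()]); return (e+r*d.reshape(-1,1)).reshape(400,640,3)
E
python3 - <<'E'
from h import *; import cv2
np.set_printoptions(precision=4,suppress=True)
for n,b in (("top",(230,120,440,310)),("scene",(180,120,430,310))):
    q=np.load(f"pics/{n}.npz"); x0,y0,x1,y1=b
    s=3; cv2.imwrite(f"pics/{n}_c.png",cv2.resize(q["p"][y0:y1,x0:x1,::-1],None,fx=s,fy=s,interpolation=cv2.INTER_CUBIC))
    P=cloud(n,q["d"]); np.save(f"pics/{n}_P.npy",P)
    hsv=cv2.cvtColor(q["p"],cv2.COLOR_RGB2HSV)
    m=((hsv[...,0]<5)|(hsv[...,0]>174))&(hsv[...,1]>180)&(hsv[...,2]>120)&(P[...,2]>.2)&(P[...,2]<.35)
    print(n,"knob",m.sum(),P[m].mean(0),P[m].max(0))
    # sieve top
    m=(abs(P[...,2]-.2)<.006)&(hsv[...,1]<60)&(P[...,0]>.25)&(P[...,0]<.8)
    pts=P[m][:,:2].astype(np.float32); print("sieve",len(pts),cv2.minAreaRect(pts),P[m][:,2].mean())
    m=(abs(P[...,2]-.088)<.005)&(hsv[...,1]<60)&(P[...,0]>.25)&(P[...,0]<.8)&(P[...,1]<0)
    print("plate",m.sum(),cv2.minAreaRect(P[m][:,:2].astype(np.float32)))
    for nm,(h0,h1,) in dict(purple=(125,160)).items():
        m=(hsv[...,0]>h0)&(hsv[...,0]<h1)&(hsv[...,1]>100)&(P[...,2]>.01)&(P[...,2]<.2); print(nm,P[m].min(0),P[m].max(0))
P=np.load("pics/top_P.npy")
for uv in ((344,278),(299,143),(346,149),(387,155),(390,270)): print(uv,P[uv[1],uv[0]])
E
```

```text
<stdin>:9: RuntimeWarning: Mean of empty slice.
  ret = um.true_divide(
Traceback (most recent call last):
ValueError: zero-size array to reduction operation maximum which has no identity
```

View pics/top_c.png

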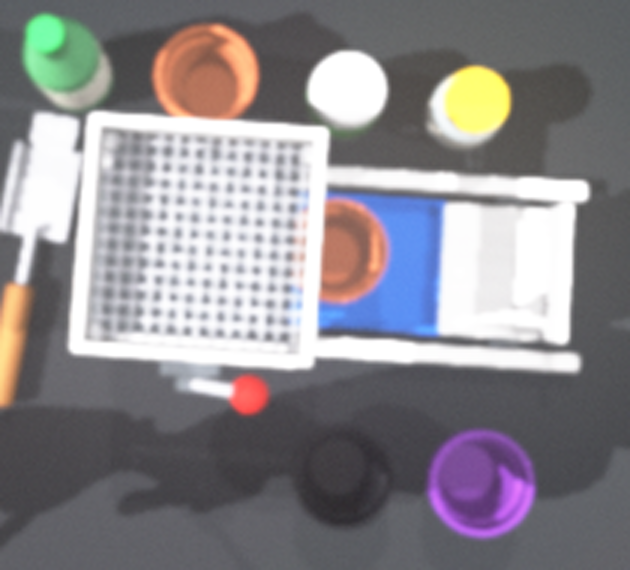

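The enlarged top crop gives these full-image pixels: sieve corners (260,157.7), (340,162.3), (334.3,242.3), (253.3,237.7); the plate's outer top edge from (421.7,187.7) to (419,234); knob (313,251.3); black pot (344,278.5).

```bash
python3 - <<'E'
from h import *; import cv2
np.set_printoptions(precision=4,suppress=True)
C=atz("top",[(260,157.7),(340,162.3),(334.3,242.3),(253.3,237.7)],.2); print(C, C.mean(0), np.linalg.norm(C-np.roll(C,1,0),axis=1))
dirs=[C[0]-C[1],C[3]-C[2]]; d2=[C[0]-C[3],C[1]-C[2]]
print("yaw", [np.arctan2(-d[0],d[1]) for d in dirs],[np.arctan2(d[1],d[0]) for d in d2])
print("plate",atz("top",[(421.7,187.7),(419,234),(420.3,211)],.088))
print("knob",atz("top",(313,251.3),.27))
print("black,purple",atz("top",[(344,278.5),(390,281)],.085))
print("spare,tin,jar",atz("top",[(299,143),(346,149),(389,153)],.09))
for n in("top","scene"):
    q=np.load(f"pics/{n}.npz"); P=cloud(n,q["d"]); p=q["p"].astype(int)
    for uv in ((313,251),(420,211),(337,200),(344,278)) if n=="top" else ((317,135),(208,215),(337,169)): print(n,uv,p[uv[1],uv[0]],q["d"][uv[1],uv[0]],P[uv[1],uv[0]])
E
```

```text
[[0.6602 0.2399 0.2   ]
 [0.6477 0.0378 0.2   ]
 [0.4472 0.0538 0.2   ]
 [0.4593 0.2548 0.2   ]] [0.5536 0.1466 0.2   ] [0.2015 0.2025 0.2012 0.2014]
yaw [np.float64(-0.06186585675918114), np.float64(-0.060304900538875404)] [np.float64(-0.07426972408786714), np.float64(-0.07952947951211344)]
plate [[ 0.5937 -0.1986  0.088 ]
 [ 0.4643 -0.1875  0.088 ]
 [ 0.5282 -0.1929  0.088 ]]
knob [[0.43   0.1062 0.27  ]]
black,purple [[ 0.3427  0.0222  0.085 ]
 [ 0.3354 -0.1048  0.085 ]]
spare,tin,jar [[ 0.7221  0.1462  0.09  ]
 [ 0.7044  0.0133  0.09  ]
 [ 0.6924 -0.1082  0.09  ]]
top (313, 251) [255 103  97] 0.8469329 [0.4316 0.106  0.2841]
top (420, 211) [225 224 225] 1.1374723 [ 0.5316 -0.2161  0.0012]
top (337, 200) [232 208 202] 1.1147424 [0.5642 0.0363 0.0264]
top (344, 278) [63 60 65] 1.1190269 [0.3329 0.0162 0.003 ]
scene (317, 135) [255  77  71] 0.9841112 [0.442  0.1095 0.2802]
scene (208, 215) [255 255 255] 1.1269203 [ 0.4388 -0.2077  0.0268]
scene (337, 169) [231 230 232] 1.0322007 [0.4613 0.1618 0.1861]
```

```bash
python3 -m creep '[[5,-25,14,-7,1],[10,-30,14,-7,1],[10,-30,14,-7,1],[10,-30,14,-7,1],[10,-30,14,-7,1],[10,-30,14,-7,1],[10,-30,14,-7,1],[10,-30,0,-7,1]]' 20
```

```text
time: 0.77
tcp_pos: [0.3275, 0.3356, 0.505]
ee_rot: [-2.022, -2.404, -0.005]
ft_force: [0.8, 1.3, -0.3]
opening: -0.0
gripper_force: 0.0
```

```bash
python3 -m creep '[[18,-35,0,-7,1],[18,-35,0,-7,1],[18,-35,0,0,1],[18,-35,0,0,1],[18,-35,0,0,1],[18,-35,0,0,1],[18,-35,0,0,1],[18,-35,0,0,1]]'
```

```text
time: 1.43
tcp_pos: [0.4711, 0.055, 0.5027]
ee_rot: [-2.293, -2.147, -0.0]
ft_force: [0.7, 0.4, -0.3]
opening: -0.0003
gripper_force: 0.0
```

```bash
python3 -m creep '[[7,-40,0,0,1],[7,-40,0,0,1],[7,-40,0,0,1],[7,-40,0,0,1],[7,-40,0,0,1],[7,-40,0,0,1],[6,-40,0,0,1],[6,-40,0,0,1]]'
```

```text
time: 2.1
tcp_pos: [0.5249, -0.2647, 0.5023]
ee_rot: [-2.292, -2.148, -0.0]
ft_force: [0.4, 0.1, -0.2]
opening: -0.0001
gripper_force: 0.0
```

```bash
python3 -m creep '[[0,-5,-35,0,1],[0,0,-38,0,1],[0,0,-38,0,1],[0,0,-38,0,1],[0,0,-38,0,1],[0,0,-38,0,1],[0,0,-30,0,1],[0,0,-20,0,1]]'; python3 - <<'E'
from bench import cams
import cv2
p,d=cams.read_camera("scene"); cv2.imwrite("pics/s2.png",cv2.resize(p[120:300,150:400,::-1],None,fx=3,fy=3,interpolation=2))
E
```

```text
time: 2.77
tcp_pos: [0.5238, -0.2672, 0.2242]
ee_rot: [-2.29, -2.145, 0.003]
ft_force: [1.0, 1.3, 0.2]
opening: 0.0001
gripper_force: 0.0
```

View pics/s2.png

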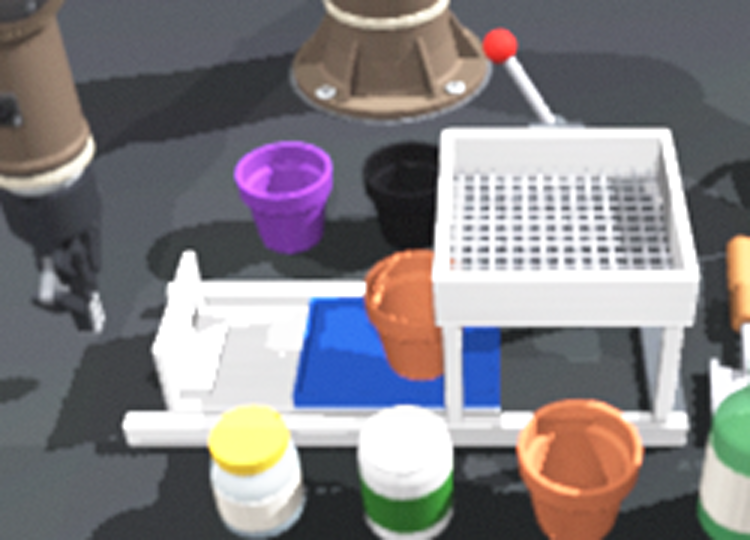

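The gripper stands upright behind the plate, at about (75,290) in the crop, lined up and clear of the jar. Now the push, slowly.

```bash
python3 -m creep '[[1,16,0,0,1],[1,16,0,0,1],[0,10,0,0,1],[0,6,0,0,1],[0,4,0,0,1],[0,4,0,0,1],[0,4,0,0,1],[0,4,0,0,1]]'; python3 -m creep '[[0,4,0,0,1],[0,5,0,0,1],[0,6,0,0,1],[1,7,0,0,1],[1,8,0,0,1],[1,8,0,0,1],[1,8,0,0,1],[1,8,0,0,1]]'
```

```text
time: 3.48
tcp_pos: [0.5269, -0.2042, 0.228]
ee_rot: [2.294, 2.146, 0.0]
ft_force: [0.1, 0.0, 0.4]
opening: -0.0
gripper_force: 0.0
time: 4.15
tcp_pos: [0.5315, -0.1489, 0.2275]
ee_rot: [-2.292, -2.147, 0.001]
ft_force: [-1.7, -3.2, 0.5]
opening: -0.0002
gripper_force: 1.6
```

```bash
python3 -m creep '[[1,8,0,0,1],[1,8,0,0,1],[0,8,0,0,1],[1,8,0,0,1],[0,7,0,0,1],[1,6,0,0,1],[0,5,0,0,1],[0,4,0,0,1]]'
```

```text
time: 4.82
tcp_pos: [0.5363, -0.0953, 0.2278]
ee_rot: [2.292, 2.147, 0.001]
ft_force: [0.7, -2.9, -1.2]
opening: 0.0002
gripper_force: 1.4
```

```bash
python3 -m creep '[[0,5,0,0,1],[0,5,0,0,1],[1,4,0,0,1],[0,4,0,0,1],[0,3,0,0,1],[1,3,0,0,1],[0,3,0,0,1],[0,2,0,0,1]]'; python3 -m creep '[[0,2,0,0,1],[0,2,0,0,1],[0,2,0,0,1]]'
```

```text
time: 5.48
tcp_pos: [0.538, -0.0666, 0.2278]
ee_rot: [2.293, 2.147, 0.0]
ft_force: [1.1, -3.3, 1.8]
opening: 0.0001
gripper_force: 1.3
time: 5.73
tcp_pos: [0.5381, -0.0615, 0.2278]
ee_rot: [2.293, 2.146, -0.0]
ft_force: [2.0, -10.6, -3.0]
opening: 0.0003
gripper_force: 5.3
```

Force has risen, so it is at the stop. I'll press a little more to confirm.

```bash
python3 -m creep '[[0,2,0,0,1],[0,0,0,0,1],[0,0,0,0,1],[0,0,0,0,1]]'; python3 -m creep '[[0,-8,0,0,1],[-1,-16,0,0,1],[-1,-20,0,0,1],[0,-10,0,0,1],[0,0,30,0,1],[0,0,38,0,1],[0,0,38,0,1],[0,0,38,0,1]]'; python3 - <<'E'
from bench import cams
import cv2
from h import *
p,d=cams.read_camera("scene"); q,d=cams.read_camera("top")
cv2.imwrite("pics/s3.png",np.vstack([cv2.resize(x[a:a+150,b:b+230,::-1],None,fx=2,fy=2,interpolation=2) for x,a,b in((p,120,180),(q,140,230))]))
E
```

```text
time: 6.07
tcp_pos: [0.538, -0.0612, 0.2279]
ee_rot: [2.293, 2.142, -0.002]
ft_force: [2.3, -11.6, -2.0]
opening: 0.0
gripper_force: 5.4
time: 6.73
tcp_pos: [0.5353, -0.1127, 0.373]
ee_rot: [-2.292, -2.145, 0.001]
ft_force: [1.4, 0.6, -0.5]
opening: -0.0001
gripper_force: 0.0
```

View pics/s3.png

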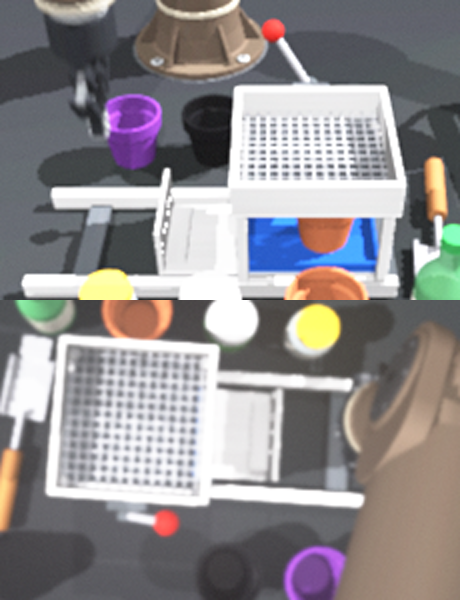

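The carriage is home, with the plate at (165,225) in the upper crop and the pot upright under the sieve. The knob has not moved; in the lower crop it is at (166,523), which is full-image (313,251.5). Next I go behind the knob.

```bash
python3 -m creep '[[0,0,35,0,1],[-10,10,35,0,1],[-15,25,30,0,1],[-20,30,0,0,1],[-20,30,0,0,1],[-20,30,0,0,1],[-15,20,0,0,1],[-5,10,0,0,1]]'; python3 -m creep '[[0,0,-15,0,1],[0,0,-20,0,1],[0,0,-10,0,1],[0,0,0,0,1]]'
```

```text
time: 7.5
tcp_pos: [0.4285, 0.0449, 0.4712]
ee_rot: [-2.286, -2.151, 0.001]
ft_force: [0.6, 0.3, -0.0]
opening: 0.0001
gripper_force: 0.0
time: 7.83
tcp_pos: [0.4297, 0.0424, 0.4246]
ee_rot: [-2.291, -2.147, 0.006]
ft_force: [-1.1, -0.1, -0.2]
opening: 0.0002
gripper_force: 0.0
```

```bash
python3 -m creep '[[0,10,0,0,1],[0,10,0,0,1],[0,8,0,0,1],[0,8,0,0,1],[1,8,0,0,1],[0,8,0,0,1],[1,8,0,0,1],[0,8,0,0,1]]'; python3 - <<'E'
from bench import cams
import cv2
p,d=cams.read_camera("scene")
cv2.imwrite("pics/s4.png",cv2.resize(p[60:240,230:430,::-1],None,fx=3,fy=3,interpolation=2))
E
```

```text
time: 8.5
tcp_pos: [0.4331, 0.1106, 0.4267]
ee_rot: [2.293, 2.147, 0.0]
ft_force: [-0.7, -2.3, 1.8]
opening: -0.0003
gripper_force: 1.2
```

View pics/s4.png

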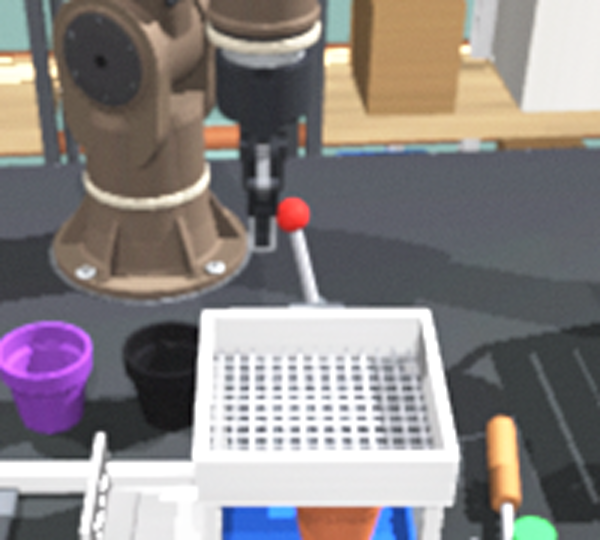

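The closed fingertips bear squarely on the knob at (293,213) in the crop and the lever is turning. I'll continue the push.

```bash
python3 -m creep '[[1,9,0,0,1],[0,9,0,0,1],[1,9,0,0,1],[0,9,0,0,1],[1,8,0,0,1],[0,8,0,0,1],[1,7,0,0,1],[0,6,0,0,1]]'; python3 -m creep '[[0,4,0,0,1],[0,3,0,0,1],[1,3,0,0,1],[0,2,0,0,1],[0,2,0,0,1]]'
```

```text
time: 9.22
tcp_pos: [0.437, 0.1758, 0.4264]
ee_rot: [2.293, 2.148, -0.001]
ft_force: [0.6, -1.5, 0.4]
opening: 0.0
gripper_force: 0.8
time: 9.63
tcp_pos: [0.438, 0.1889, 0.4266]
ee_rot: [2.294, 2.147, -0.0]
ft_force: [-0.2, -1.5, -0.7]
opening: -0.0001
gripper_force: 0.9
```

```bash
python3 -m creep '[[0,2,0,0,1],[0,2,0,0,1],[0,2,0,0,1],[0,0,0,0,1]]'; python3 -m creep '[[0,1,0,0,1],[0,1,0,0,1],[0,0,0,0,1],[0,0,0,0,1]]'
```

```text
time: 9.97
tcp_pos: [0.4383, 0.1906, 0.4264]
ee_rot: [2.296, 2.14, -0.009]
ft_force: [-2.1, -20.0, 6.1]
opening: -0.0
gripper_force: 10.1
time: 10.3
tcp_pos: [0.4384, 0.1911, 0.4263]
ee_rot: [2.297, 2.137, -0.011]
ft_force: [-2.4, -25.5, 9.7]
opening: -0.0001
gripper_force: 13.2
```

At the stop (about 25 N). I'll back off, rise and check.

```bash
python3 -m creep '[[0,-8,0,0,1],[0,-20,0,0,1],[0,-30,0,0,1],[0,-10,25,0,1],[0,-10,35,0,1],[0,-20,30,0,1],[0,-30,0,0,1],[0,-30,0,0,1]]'; python3 -m creep '[[0,-20,0,0,1],[0,0,0,0,1],[0,0,0,0,1],[0,0,0,0,1]]'; python3 - <<'E'
from bench import cams
import cv2
p,d=cams.read_camera("scene")
cv2.imwrite("pics/s5.png",cv2.resize(p[100:310,180:430,::-1],None,fx=2.8,fy=2.8,interpolation=2))
E
```

```text
time: 10.97
tcp_pos: [0.4384, 0.0383, 0.5185]
ee_rot: [2.291, 2.149, 0.007]
ft_force: [0.3, -0.9, -1.1]
opening: 0.0003
gripper_force: 0.0
time: 11.3
tcp_pos: [0.438, 0.0197, 0.5167]
ee_rot: [-2.292, -2.148, -0.001]
ft_force: [0.8, -0.4, -0.7]
opening: 0.0002
gripper_force: 0.0
```

View pics/s5.png

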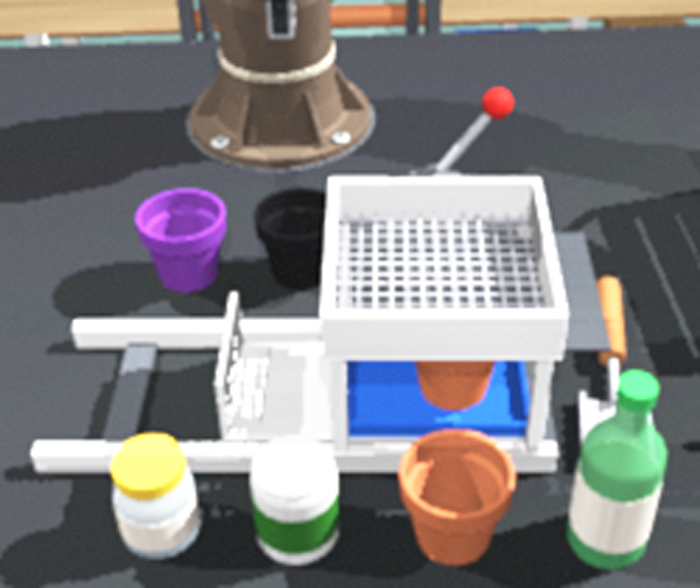

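The lever leans to the far side (knob at (498,102)), the shutter is out, the tray is home with the pot upright, and the bystanders are undisturbed.

```bash
python3 -c "
from bench import finish_job
print(finish_job())"
```

```text
the job is handed in; nothing more can be done
None
```

The job is handed in: the tray is pushed home under the sieve, the lever is over against its far stop, and in the last picture the pot stands upright and the bystanders look unmoved; the judge returned no verdict.

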